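# Lay the coffee tray

### The job

Lay the wooden tray for an order of one espresso and one coffee: from the drying mat, stand the small espresso cup in the middle of the small saucer, the larger coffee cup in the middle of the large saucer, and the milk jug and the sugar bowl on the oblong dish, one centred on each of its two ring-marked seats, either way round. It is china: set each piece down gently and upright, and let go of it. Leave the egg cup, the mug and the ramekin where they stand, and do not shift the saucers or the dish.

Things in the scene. Friction and masses are not known exactly. Their poses are not given: they have to be found in the camera images.
- espresso_cup: Loose white china cup, the smaller of the two ear-handled cups: round wall 56 mm across, straight from 18 mm above the base to the rim at 56 mm; foot 36 mm across; hollow, wall 3.5 mm; 130 g. Handle at its own +y, out to 50 mm from the axis, heights 16 to 51 mm; +x and -x sides clear for gripping. Upright on the mat. Origin: centre of underside, z up.
- coffee_cup: Loose larger white china cup with an ear handle: round wall 68 mm across, straight from 20 mm above the base to the rim at 72 mm; foot 48 mm across; hollow, wall 3.5 mm; 210 g. Handle at its own +y, out to 59 mm from the axis, heights 20 to 64 mm; +x and -x sides clear for gripping. Upright on the mat. Origin: centre of underside, z up.
- milk_jug: Loose small white china jug: round body 58 mm across, straight from 18 to 56 mm above the base; neck 51 mm, rim at 78 mm, foot 44 mm across; 200 g. Pouring lip at its own -y (to 36 mm from the axis, at the rim), ear handle at +y out to 53 mm, heights 18 to 70 mm; +x and -x sides clear for gripping. Upright on the mat. Origin: centre of underside, z up.
- sugar_bowl: Loose white china bowl, no handle, holding sugar cubes (fixed in it): round wall 68 mm across, straight from 18 mm above the base to the rim at 54 mm; foot 50 mm across; 220 g. Upright on the mat. Origin: centre of underside, z up.
- small_saucer: Loose white china saucer on the tray, 116 mm across, rim 16 mm high; flat well 68 mm across, its floor 5 mm above the underside; 160 g. Place of the espresso cup: fingertips 20 mm or more above the cup's base clear the rim. Origin: centre of underside, z up.
- large_saucer: Loose white china saucer on the tray, 144 mm across, rim 16 mm high; flat well 84 mm across, its floor 5 mm above the underside; 240 g. Place of the coffee cup. The saucers stand side by side, centres about 165 mm apart, left and right by chance. Origin: centre of underside, z up.
- dish: Loose oblong china dish with round ends, 221 mm along y, 97 mm along x; floor 5 mm above underside, rim 10 mm high. Seats: flat ring marks 72 mm across centred at y = +48 and -48 mm (x = 0). It is nearer the robot than the saucers, on the floor (z 8 mm) of the fixed wooden tray: 330 (x) by 360 mm, rim 28 mm high, brass bow handles to 48 mm on the +y and -y walls. Origin: centre of underside, z up.
- egg_cup: Look-alike, leave it: loose white china egg cup on a stem, no handle, 50 mm across, 62 mm high. Upright on the drying mat, a fixed flat grey mat 4 mm thick, 370 (x) by 380 mm; seven pieces stand on it in shuffled places, axes 100 mm or more apart. Mat and tray lie side by side ahead of the robot, left and right by chance. Origin: centre of underside, z up.
- mug: Look-alike, leave it: loose white mug with an ear handle, 82 mm across, 80 mm high (the biggest on the mat); handle at its own +y, out to 68 mm from the axis. Upright on the mat. Origin: centre of underside, z up.
- ramekin: Look-alike, leave it: loose low white baking dish with a ribbed wall, no handle, empty, 84 mm across, 42 mm high. Upright on the mat. Apart from mat and tray, the worktop is clear except for kitchen goods over 0.80 m ahead of the robot or over 0.42 m to its left or 0.5 m to its right, up to 0.25 m high. Origin: centre of underside, z up.
Not all that is in view belongs to the job. What is shaped like the milk_jug but purple is not meant.

How it is judged (in metres and radians):
At the end, for the whole second after the job is handed in: Each cup in its own saucer's well, within 12 mm of the centre; jug and sugar bowl on the dish, one per seat, within 12 mm in its x and y; all four upright (0.1 rad), at rest, released; egg cup, mug, ramekin, saucers and dish upright, within 30 mm of their start (z of espresso_cup in the frame of small_saucer between 0.002 and 0.009 m and angle between each of espresso_cup, coffee_cup, egg_cup, mug, ramekin, small_saucer, large_saucer, dish's own z axis and vertical below 0.1 rad and linear speed of each of espresso_cup, coffee_cup below 0.02 m/s and horizontal distance between espresso_cup and small_saucer below 0.012 m and z of coffee_cup in the frame of large_saucer between 0.002 and 0.009 m and horizontal distance between coffee_cup and large_saucer below 0.012 m and (((z of milk_jug in the frame of dish between 0.002 and 0.009 m and angle between milk_jug's own z axis and vertical below 0.1 rad and linear speed of milk_jug below 0.02 m/s and x of milk_jug in the frame of dish between -0.012 and 0.012 m and y of milk_jug in the frame of dish between 0.036 and 0.06 m) and (z of sugar_bowl in the frame of dish between 0.002 and 0.009 m and angle between sugar_bowl's own z axis and vertical below 0.1 rad and linear speed of sugar_bowl below 0.02 m/s and x of sugar_bowl in the frame of dish between -0.012 and 0.012 m and y of sugar_bowl in the frame of dish between -0.06 and -0.036 m)) or ((z of milk_jug in the frame of dish between 0.002 and 0.009 m and angle between milk_jug's own z axis and vertical below 0.1 rad and linear speed of milk_jug below 0.02 m/s and x of milk_jug in the frame of dish between -0.012 and 0.012 m and y of milk_jug in the frame of dish between -0.06 and -0.036 m) and (z of sugar_bowl in the frame of dish between 0.002 and 0.009 m and angle between sugar_bowl's own z axis and vertical below 0.1 rad and linear speed of sugar_bowl below 0.02 m/s and x of sugar_bowl in the frame of dish between -0.012 and 0.012 m and y of sugar_bowl in the frame of dish between 0.036 and 0.06 m))) and distance of each of egg_cup, mug, ramekin, small_saucer, large_saucer, dish from where it was at the start of the episode below 0.03 m); the robot touches nothing.
It fails at once if the egg cup, the mug or the ramekin is taken or pushed more than 30 mm from its place (distance of any of egg_cup, mug, ramekin from where it was at the start of the episode above 0.03 m).
It fails at once if a piece of china is dropped (in free fall more than about 15 mm above the tray) ((contact force between espresso_cup and anything else below 0.02 N and height (world z) of espresso_cup above 0.028 m) or (contact force between coffee_cup and anything else below 0.02 N and height (world z) of coffee_cup above 0.028 m) or (contact force between milk_jug and anything else below 0.02 N and height (world z) of milk_jug above 0.028 m) or (contact force between sugar_bowl and anything else below 0.02 N and height (world z) of sugar_bowl above 0.028 m)).
It fails at once if a piece is banged onto its saucer or dish (more than 60 N between them) (contact force between espresso_cup and small_saucer above 60 N or contact force between coffee_cup and large_saucer above 60 N or contact force between any of milk_jug, sugar_bowl and dish above 60 N).
It also fails if it takes over 122 s, if anything falls off the work surface, if the arm or the gripper's body presses on something with over 40 N, if the wrist force passes 120 N, or if a joint passes its speed limit or range.

### The arm

A 6-joint arm with a two-finger parallel gripper is mounted at the origin on the work surface. World frame = base frame: x ahead of the robot, y to its left, z up, the work surface at z = 0. Lengths are in mm, angles in rad, forces in N, time in s.
With the tool pointing down it reaches from about 350 to 775 mm from the base axis. Payload 7.3 kg.
Tool frame: the origin (TCP) lies between the finger pads; the fingertips stand 22 mm ahead of it and the grasp point (between the pads) lies 3 mm ahead of it; z points along the fingers, x is the direction in which the jaws open and shut, and the axes are right-handed (so a half turn about z gives the same grasp; the last joint's range is limited). The gripper opens to 92 mm and grips with 3 to 60 N. Pads are 19 mm wide; open, the fingers measure 130 mm over their backs; the gripper's body (75 mm by 190 mm) begins 47 mm behind the grasp point.
Start: joints at [1.079, 0.342, 1.524, -0, 1.275, -0.146], TCP at [177.934, 493.946, 248.741] pointing down, gripper open.
Joint ranges: [-2.53, 2.53], [-0.77, 2.02], [0.04, 2.7], [-1, 4.14], [0.28, 2.66], [-3.11, 3.11]. Speed limits (rad/s): [2.57, 2.57, 3.14, 3.14, 3.14, 3.14].

### API

Orientations are given as [roll, pitch, yaw] about the fixed x, y, z axes, in that order (R = Rz(yaw) Ry(pitch) Rx(roll)).
In Python, from plant import * gives the robot as it stands. The module is installed in compiled form; this text tells all that it offers.
- The arm moves only by the shell command python3 -m handwheel 'ROWS' [OPENING]. ROWS is a JSON object of lists of equal length, an entry for each row: "translation": the shift along the world's x, y, z in units of 15 cm (1.0 is 15 cm), a list of three; "twist": the turn about the world's z in units of 90 degrees (1.0 is 90 degrees). In form: {"translation": [[tx, ty, tz], ...], "twist": [twist, ...]}. A call has exactly 8 rows; each row shifts and turns the pose as measured when the row begins; what a row does not reach is not made up. A row lasts 1/8 s, in which the tool goes at most 62.5 mm and 10.7 degrees, less where a joint would pass 70% of its speed; a pose out of reach is approached as far as the arm can. A call with a number of a shift or a turn outside -1 to 1 is refused whole. A call with a gripper value outside its range is refused whole. OPENING is the closure in counts, from 0 (fully open) to 255 (shut), set as the call begins (- or left out, the last holds). The fingers move at their own pace and stop on an object; the grip force is fixed at half the most. Time passes only in rows, so rows that do not move let the fingers close, or fill a call up. It gives the time, the measured TCP pose, the force and the opening at its end, in the units of the state.
- get_obs(): the state, without advancing time (a new reading comes with each control period).
- capture(name): name is "scene" or "top"; returns a dict with "img" (384x512x3 uint8, red, green, blue), "vertical_fov" (degrees; the focal length in pixels is half the picture's height over the tangent of half this angle, whatever the lens; pixels are square), "cx", "cy" (the principal point, pixels), "world_from_camera" (4x4, takes a point from camera to world coordinates). Camera axes: x right, y up, looking along -z (the intrinsics and any distortion apply to the point x, -y, -z); pixel columns grow to the right and rows downward; lengths in mm; the calibration is good to about 2 mm. A picture is of the moment at which its call begins. There is no depth.
- close_job(): hands the job in, once; it reports no verdict.
Trained networks look in the newest picture that a camera, given by its name, has taken for a name from the list of things; names that differ only in an ending like _2 or _b are one class to them, and where a whole thing is asked for, a point or a joint stands for the part that bears it (a point fixed in the world has none). Each returns a list of dicts, best first, with "score" (0 to 1); they miss things now and then, are a little off and sometimes report something else, mostly with a low value. They report only what shows in the picture. A call takes as long as a camera call. They do not tell look-alikes from the thing itself.
- search_frame(camera, label): "position" ([x, y, z] in mm, in the coordinates of the camera as it stood for that picture, good to about 4 mm: the middle of the surface that is visible of it).
- spot_point(camera, label): "position" ([x, y, z] in mm, in the coordinates of the camera as it stood for that picture, good to about 4 mm: a listed point, or the origin of a listed thing).
The state is a dict: "time": time; "joint_positions": joint angles; "dq": joint speeds; "tau": joint torques, N m; "tool_pos": TCP position; "tcp_rot": TCP orientation; "contact_force": force on the tool from outside, world axes, zero at the start; "moment": the same for the moment, N m; "grip_width": finger opening in mm.
Only numpy, scipy, OpenCV 4.12 (cv2) and the standard library are available. Lean on these libraries where they do the work, as an engineer would, in place of code of your own. Each camera call takes 0.05 s, during which the arm holds its last target.

## Working session

There is one attempt and no reset: what is moved stays moved. The work goes in short steps, Python scripts to look and compute and a shell command to move; the robot and the scene stay as the last step left them, time stands still between calls to the robot, and variables do not carry over. Pictures are saved under pics/ and viewed, and the job is handed in when it is done.

```bash
mkdir -p pics; cat > h.py <<'E'
from plant import *
import numpy as np, cv2
def snap(n,f):
    c=capture(n); cv2.imwrite('pics/'+f,cv2.cvtColor(c['img'],cv2.COLOR_RGB2BGR)); return c
def w(c,p):
    return (np.array(c['world_from_camera'])@np.array([*p,1]))[:3]
E
python3 - <<'E'
from h import *
for n in ['scene','top']:
    c=snap(n,n+'0.png'); print(n,{k:v for k,v in c.items() if k!='img'})
    if n=='top': 
        import pickle; pickle.dump(c,open('top0.pkl','wb'))
    for l in ['espresso_cup','coffee_cup','milk_jug','sugar_bowl','small_saucer','large_saucer','dish','egg_cup','mug','ramekin']:
        print(l,[(np.round(w(c,d['position'])).tolist(),round(d['score'],2)) for d in spot_point(n,l)[:4]])
print(get_obs())
E
```

```text
scene {'vertical_fov': 50.30504353276511, 'cx': 257.86753079914314, 'cy': 195.93724555980967, 'world_from_camera': array([[ 2.98387715e-01, -5.32243128e-01,  7.92263860e-01,
         1.53513652e+03],
       [ 9.54404736e-01,  1.58787701e-01, -2.52780666e-01,
        -2.44098735e+02],
       [ 8.73901507e-03,  8.31567026e-01,  5.55355661e-01,
         7.10721017e+02],
       [ 0.00000000e+00,  0.00000000e+00,  0.00000000e+00,
         1.00000000e+00]])}
espresso_cup [([539.0, 83.0, 7.0], 0.61), ([422.0, 214.0, 4.0], 0.23)]
coffee_cup [([423.0, 347.0, 4.0], 0.77)]
milk_jug [([827.0, -209.0, 3.0], 0.98), ([812.0, 257.0, 1.0], 0.94), ([577.0, 493.0, -1.0], 0.87), ([658.0, 205.0, 5.0], 0.64)]
sugar_bowl [([549.0, 343.0, 4.0], 0.77)]
small_saucer [([600.0, -152.0, 6.0], 0.67)]
large_saucer [([594.0, -318.0, 5.0], 0.78), ([536.0, 208.0, 2.0], 0.27)]
dish [([448.0, -216.0, 8.0], 0.72)]
egg_cup [([537.0, 205.0, 1.0], 0.71)]
mug [([410.0, 92.0, 4.0], 0.57), ([593.0, -318.0, 3.0], 0.49)]
ramekin []
top {'vertical_fov': 45.96450179542071, 'cx': 256.7770911718171, 'cy': 188.55272015328316, 'world
[... 809 characters left out ...]
ekin [([424.0, 213.0, 1.0], 0.87)]
{'time': 1.1, 'joint_positions': array([ 1.07900730e+00,  3.42004907e-01,  1.52409407e+00,  3.92797227e-05,
        1.27537276e+00, -1.45992400e-01]), 'dq': array([ 0.00109989, -0.00019508, -0.00057062, -0.00063417,  0.00065452,
       -0.00076049]), 'tau': array([ 1.41798915e-03, -4.31147254e+01, -2.44481957e+01,  7.19484058e-02,
        4.82312241e-02,  8.55915829e-06]), 'tool_pos': array([177.92549011, 493.96182294, 248.74003226]), 'tcp_rot': array([-3.14157306e+00, -1.25092306e-04,  1.22498827e+00]), 'contact_force': array([-0.96900904, -0.14265334, -0.21626787]), 'moment': array([-0.05924501, -0.011831  , -0.03198108]), 'grip_width': 91.75632883365316}
```

View pictures.

View pics/top0.png

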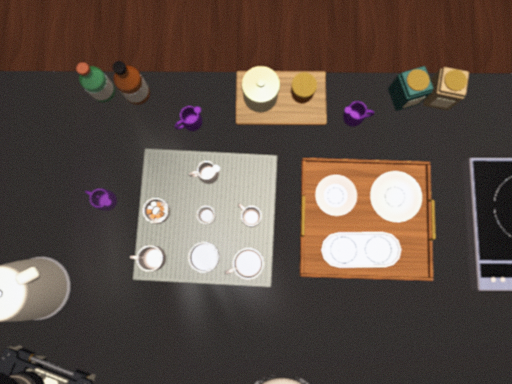

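View pics/scene0.png

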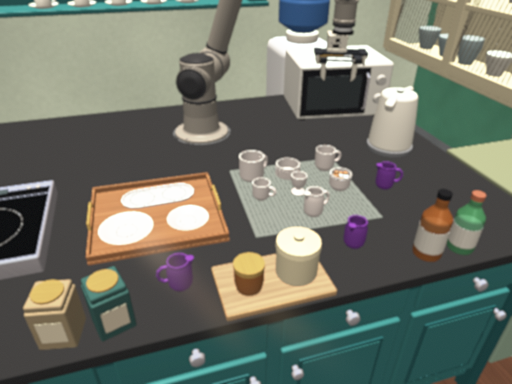

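```bash
python3 - <<'E'
import cv2
a=cv2.imread('pics/top0.png'); cv2.imwrite('pics/top0crop.png',cv2.resize(a[60:260,90:290],None,fx=3,fy=3,interpolation=cv2.INTER_CUBIC))
E
```

```text
(no output)
```

View pics/top0crop.png

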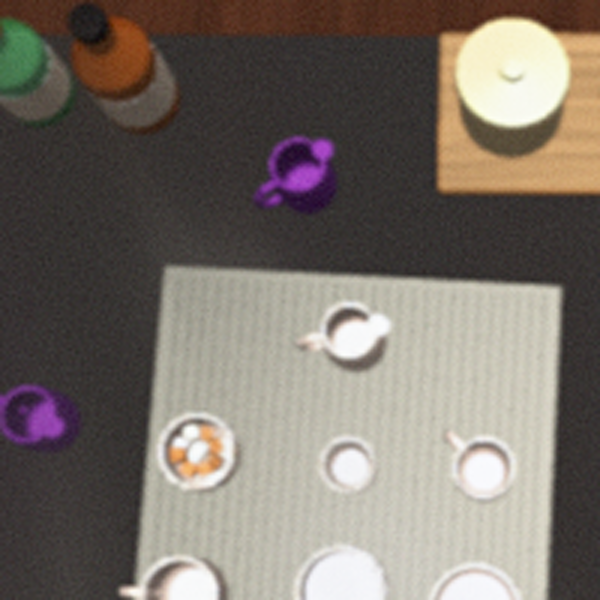

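```bash
cat >> h.py <<'E'
def rect(c,z,x0,x1,y0,y1,s=2):
    # out rows: x from x1 down to x0, cols: y from y1 to y0
    f=c['img'].shape[0]/2/np.tan(np.radians(c['vertical_fov'])/2)
    X=np.linspace(x1,x0,int((x1-x0)*s)); Y=np.linspace(y1,y0,int((y1-y0)*s))
    XX,YY=np.meshgrid(X,Y,indexing='ij')
    P=np.stack([XX,YY,np.full_like(XX,z),np.ones_like(XX)],-1)@np.linalg.inv(c['world_from_camera']).T
    u=c['cx']+f*P[...,0]/-P[...,2]; v=c['cy']-f*P[...,1]/-P[...,2]
    return cv2.cvtColor(cv2.remap(c['img'],u.astype('f'),v.astype('f'),cv2.INTER_CUBIC),cv2.COLOR_RGB2BGR)
E
python3 - <<'E'
from h import *
import pickle
c=pickle.load(open('top0.pkl','rb'))
L=[('esp',537,84,60,28),('cof',423,348,76,34),('jug',657,205,82,25.5),('sug',549,342,58,34),('mug',406,90,84,41),('egg',537,205,66,25),
('ssau',600,-152,24,58),('lsau',593,-319,24,72)]
tiles=[]
for n,x,y,z,r in L:
    s=2
    im=rect(c,z,x-75,x+75,y-75,y+75,s)
    cv2.circle(im,(150,150),int(r*s),(0,0,255),1); cv2.circle(im,(150,150),2,(0,0,255),-1)
    cv2.putText(im,n,(3,20),0,.6,(0,255,0),1); tiles.append(cv2.resize(im,(200,200)))
cv2.imwrite('pics/tiles.png',np.vstack([np.hstack(tiles[:4]),np.hstack(tiles[4:])]))
cv2.imwrite('pics/tray.png',rect(c,18,370,740,-420,-20,1.5))
cv2.imwrite('pics/matr.png',rect(c,4,330,750,0,440,1.4))
E
```

```text
(no output)
```

View pics/tiles.png

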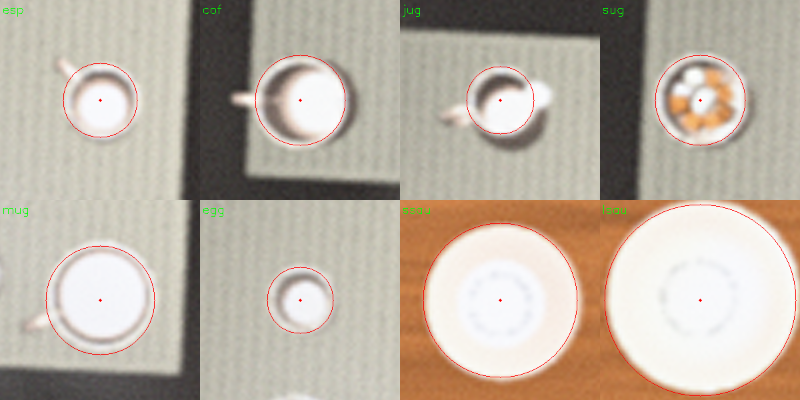

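View pics/tray.png

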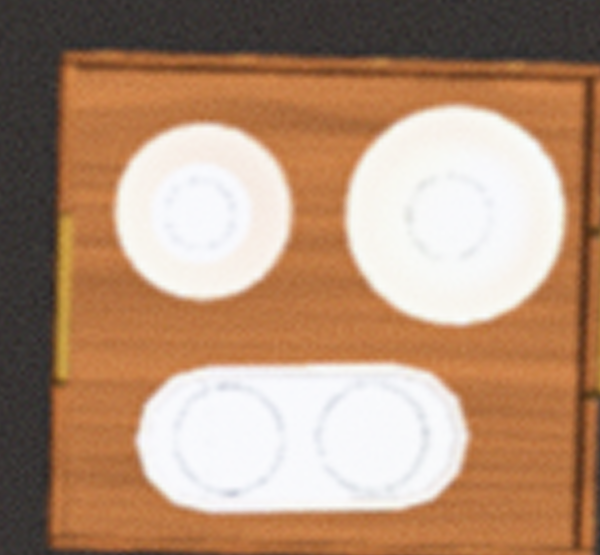

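```bash
python3 - <<'E'
from h import *
import pickle
c=pickle.load(open('top0.pkl','rb'))
for n,x,y,z,r in [('ssau',600,-152,24,66),('lsau',593,-319,24,80),('dish',449,-220,18,125)]:
    s=2; im=rect(c,z,x-r,x+r,y-r,y+r,s)
    m=((im[...,0]>150)).astype('u1')
    k,_=cv2.findContours(m,0,1); k=max(k,key=lambda a:cv2.contourArea(a) if True else 0)
    (u,v),wh,a=cv2.minAreaRect(k); M=cv2.moments(k); u2,v2=M['m10']/M['m00'],M['m01']/M['m00']
    print(n,'rect',x+r-v/s,y+r-u/s,np.array(wh)/s,a,'mom',x+r-v2/s,y+r-u2/s)
# rims: white annulus fit via radial edge search
def rim(n,x,y,z,r,skip):
  for it in range(3):
    s=4; R=r+15; im=cv2.cvtColor(rect(c,z,x-R,x+R,y-R,y+R,s),cv2.COLOR_BGR2GRAY).astype('f')
    P=[]
    for t in np.arange(0,360,4):
        if min(abs((t-q+180)%360-180) for q in skip)<28: continue
        rr=np.arange(r-5,r+7,.25); tt=np.radians(t)
        px=x+rr*np.cos(tt); py=y+rr*np.sin(tt)
        val=cv2.remap(im,((y+R-py)*s).astype('f')[None],((x+R-px)*s).astype('f')[None],1)[0]
        g=np.gradient(cv2.GaussianBlur(val[None],(1,1),0)[0]); i=np.argmin(g); P.append((px[i],py[i]))
    P=np.array(P); A=np.c_[2*P,np.ones(len(P))]
    wt=np.ones(len(P))
    for _ in range(10):
        q=np.linalg.lstsq(A*wt[:,None],(P**2).sum(1)*wt,rcond=None)[0]; rad=np.sqrt(q[2]+q[0]**2+q[1]**2)
        e=np.abs(np.hypot(P[:,0]-q[0],P[:,1]-q[1])-rad); wt=1/(1+e)
    x,y=q[0],q[1]
  print(n,x,y,rad,np.median(e))
rim('esp',537,84,60,28,[45]);rim('cof',423,348,76,34,[90]);rim('jug',657,205,82,25.5,[103,-77]);rim('sug',549,342,58,34,[999])
E
```

```text
ssau rect 598.5405426025391 -153.99324798583984 [116.47667694 117.05207825] 80.53767395019531 mom 598.4476470611168 -154.08435766386364
lsau rect 595.9385147094727 -321.5737762451172 [145.12980652 145.4499054 ] 39.80556869506836 mom 595.9210225153009 -321.6214709559676
dish rect 448.1517562866211 -221.2423858642578 [ 98.89040375 221.60244751] 88.9122314453125 mom 448.03397677490534 -221.27226995239909
esp 536.610447581795 81.66744314410221 28.76933737237559 0.6019804256483923
cof 420.9297258524808 347.83594568551894 34.673299532866125 0.4730298495365659
jug 656.5310088129346 203.1642403980395 26.26749744875595 0.5824596158904995
sug 549.4066914066897 341.34880035833004 35.03113507820397 0.5016182797461042
```

Identification (top view): the espresso cup is the small eared cup at (250,215), and the rim fits 28 mm radius. The coffee cup is at (150,258), where the rim fits 34; the other eared one, at (247,263), fits 41 and is the mug. The white jug is at (206,171) on the mat, and the purple ones are not meant. The sugar bowl with cubes is at (155,210). The egg cup is at (206,215) and the ramekin at (204,257). Sugar bowl first.

```bash
python3 -m handwheel '{"translation":[[0.31,-0.127,0],[0.31,-0.127,0],[0.31,-0.127,0],[0.31,-0.127,0],[0.31,-0.127,0],[0.31,-0.127,0],[0.31,-0.127,0],[0.31,-0.127,0]],"twist":[-0.098,-0.098,-0.098,-0.098,-0.098,-0.098,-0.098,-0.098]}' 0
```

```text
time: 2.1
tool_pos: [557.6, 337.7, 249.3]
tcp_rot: [-3.14, -0.002, -0.039]
contact_force: [0.3, 1.2, -0.5]
grip_width: 91.4
```

```bash
python3 -m handwheel '{"translation":[[-0.055,0.024,0],[0,0,-0.25],[0,0,-0.25],[0,0,-0.25],[0,0,-0.22],[0,0,-0.12],[0,0,0],[0,0,0]],"twist":[0.025,0,0,0,0,0,0,0]}' 0
```

```text
time: 3.1
tool_pos: [546.8, 342.4, 81.8]
tcp_rot: [-3.139, -0.002, 0.009]
contact_force: [0.7, 0.5, 0.2]
grip_width: 91.5
```

Check alignment above the bowl before going down around it.

```bash
python3 -m handwheel '{"translation":[[0.017,-0.006,-0.06],[0,0,-0.08],[0,0,-0.06],[0,0,-0.025],[0,0,0],[0,0,0],[0,0,0],[0,0,0]],"twist":[0,0,0,0,0,0,0,0]}' 0; python3 - <<'E'
from h import *
c=snap('scene','s1.png'); cv2.imwrite('pics/s1c.png',cv2.cvtColor(cv2.resize(c['img'][80:260,220:420],None,fx=3,fy=3),cv2.COLOR_RGB2BGR))
print(get_obs()['tool_pos'])
E
```

```text
time: 4.1
tool_pos: [550.5, 342.1, 48.4]
tcp_rot: [-3.137, -0.006, 0.01]
contact_force: [0.2, -0.2, 0.4]
grip_width: 92.0
[550.49960063 342.10612201  48.35260174]
```

View pics/s1c.png

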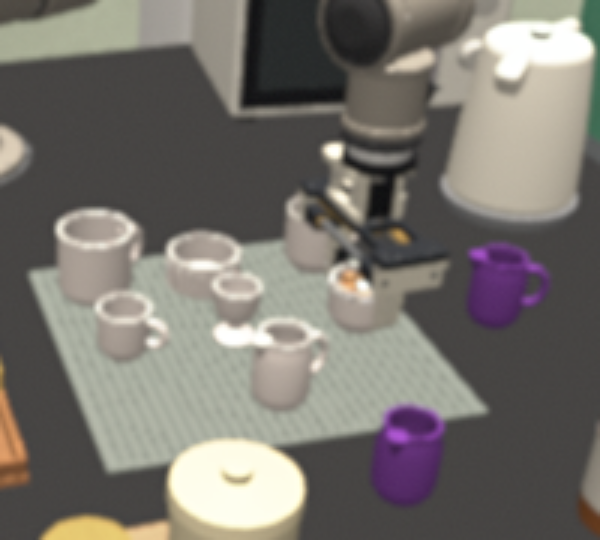

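The fingers straddle the bowl, with one finger on each side along x. Nothing else is touched. Closing.

```bash
python3 -m handwheel '{"translation":[[0,0,0],[0,0,0],[0,0,0],[0,0,0],[0,0,0],[0,0,0],[0,0,0],[0,0,0]],"twist":[0,0,0,0,0,0,0,0]}' 255
```

```text
time: 5.15
tool_pos: [550.5, 342.1, 48.6]
tcp_rot: [-3.137, -0.006, 0.01]
contact_force: [-0.5, 0.2, 0.3]
grip_width: 66.3
```

```bash
python3 -m handwheel '{"translation":[[0,0,0.03],[0,0,0.08],[0,0,0.15],[0,0,0.2],[0,0,0.2],[0,0,0.15],[0,0,0.08],[0,-0.05,0.02]],"twist":[0,0,0,0,0,0,0,0]}'
```

```text
time: 6.15
tool_pos: [548.8, 333.9, 191.4]
tcp_rot: [-3.138, -0.004, 0.011]
contact_force: [0.3, 0.4, -2.8]
grip_width: 66.0
```

```bash
python3 -m handwheel '{"translation":[[-0.02,-0.12,0],[-0.03,-0.2,0],[-0.05,-0.28,0],[-0.05,-0.3,0],[-0.05,-0.3,0],[-0.05,-0.3,0],[-0.05,-0.3,0],[-0.05,-0.3,0]],"twist":[0,0,0,0,0,0,0,0]}'; python3 -m handwheel '{"translation":[[-0.05,-0.3,0],[-0.05,-0.3,0],[-0.05,-0.3,0],[-0.05,-0.3,0],[-0.05,-0.27,0],[-0.03,-0.2,0],[-0.02,-0.1,0],[0,-0.05,0]],"twist":[0,0,0,0,0,0,0,0]}'
```

```text
time: 7.15
tool_pos: [489.3, 8.2, 184.5]
tcp_rot: [-3.141, 0.008, 0.015]
contact_force: [1.0, -0.2, -2.5]
grip_width: 66.1
time: 8.15
tool_pos: [435.2, -276.1, 179.3]
tcp_rot: [-3.136, 0.017, 0.009]
contact_force: [-0.5, 0.7, -2.5]
grip_width: 66.5
```

```bash
python3 -m handwheel '{"translation":[[0.06,0.03,0],[0.03,0.02,-0.1],[0,0,-0.15],[0,0,-0.18],[0,0,-0.13],[0,0,-0.07],[0,0,0],[0,0,0]],"twist":[0,0,0,0,0,0,0,0]}'
```

```text
time: 9.15
tool_pos: [452.0, -259.8, 78.4]
tcp_rot: [-3.132, 0.019, 0.018]
contact_force: [-0.2, 0.1, -1.8]
grip_width: 66.1
```

```bash
python3 -m handwheel '{"translation":[[-0.01,-0.03,-0.02],[-0.01,-0.028,-0.02],[0,0,-0.02],[0,0,-0.015],[0,0,0],[0,0,0],[0,0,0],[0,0,0]],"twist":[-0.01,0,0,0,0,0,0,0]}';python3 - <<'E'
from h import *
c=snap('top','t2.png'); o=get_obs(); print(o['tool_pos'])
im=rect(c,13,370,740,-420,-20,1.5); cv2.imwrite('pics/t2r.png',im)
c=snap('scene','s2.png'); cv2.imwrite('pics/s2c.png',cv2.cvtColor(cv2.resize(c['img'][130:290,60:260],None,fx=3,fy=3),cv2.COLOR_RGB2BGR))
E
```

```text
time: 10.15
tool_pos: [449.6, -270.0, 68.1]
tcp_rot: [-3.135, 0.016, 0.0]
contact_force: [-0.2, -0.1, -2.5]
grip_width: 66.1
[ 449.5744595  -270.02016658   68.1216187 ]
```

View pics/t2r.png

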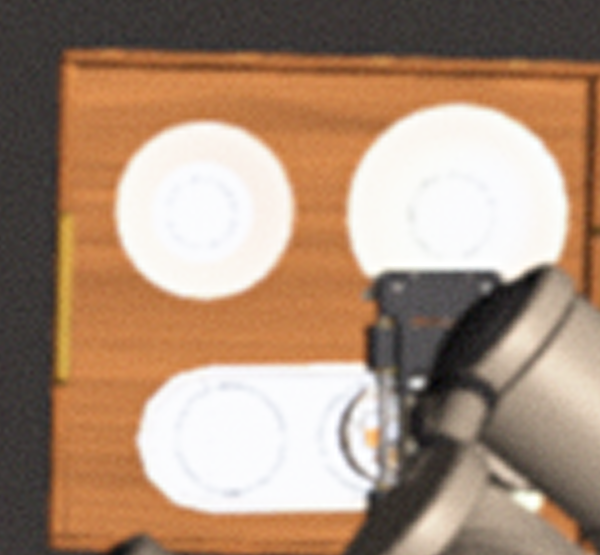

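View pics/s2c.png

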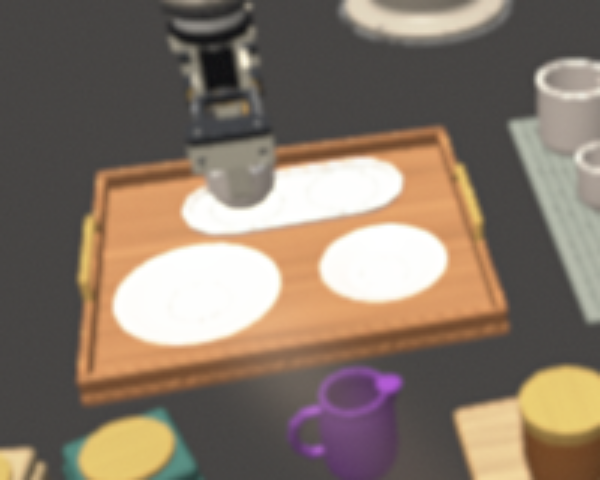

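```bash
python3 -m handwheel '{"translation":[[0,0.007,-0.015],[0,0,-0.012],[0,0,-0.012],[0,0,-0.01],[0,0,-0.008],[0,0,-0.007],[0,0,0],[0,0,0]],"twist":[0,0,0,0,0,0,0,0]}'
```

```text
time: 11.25
tool_pos: [449.5, -268.9, 58.0]
tcp_rot: [-3.135, 0.016, 0.0]
contact_force: [-0.4, -1.0, -2.2]
grip_width: 66.3
```

```bash
python3 -m handwheel '{"translation":[[0,0,-0.005],[0,0,-0.004],[0,0,0],[0,0,0],[0,0,0],[0,0,0],[0,0,0],[0,0,0]],"twist":[0,0,0,0,0,0,0,0]}'
```

```text
time: 12.25
tool_pos: [449.6, -269.0, 58.0]
tcp_rot: [-3.135, 0.015, 0.001]
contact_force: [-1.2, 0.6, 0.5]
grip_width: 66.0
```

```bash
python3 -m handwheel '{"translation":[[0,0,0],[0,0,0],[0,0,0],[0,0,0],[0,0,0.1],[0,0,0.2],[0,0,0.25],[0,0,0.25]],"twist":[0,0,0,0,0,0,0,0]}' 0
```

```text
time: 13.25
tool_pos: [448.8, -268.3, 181.9]
tcp_rot: [-3.133, 0.018, 0.0]
contact_force: [1.7, 0.2, -0.1]
grip_width: 92.1
```

```bash
python3 -m handwheel '{"translation":[[0.05,0.12,0.03],[0.1,0.23,0],[0.132,0.3,0],[0.132,0.3,0],[0.132,0.3,0],[0.132,0.3,0],[0.132,0.3,0],[0.132,0.3,0]],"twist":[0,0,0,0,0.03,0.03,0.03,0.03]}' 0; python3 -m handwheel '{"translation":[[0.132,0.3,0],[0.132,0.3,0],[0.1,0.2,0],[0.06,0.1,0],[0.02,0.03,0],[0,0,0],[0,0,0],[0,0,0]],"twist":[0.02,0,0,0,0,0,0,0]}' 0
```

```text
time: 14.25
tool_pos: [591.5, 66.2, 190.1]
tcp_rot: [-3.136, 0.015, 0.19]
contact_force: [0.4, -0.5, -0.6]
grip_width: 91.9
time: 15.25
tool_pos: [654.9, 217.6, 186.6]
tcp_rot: [-3.135, 0.023, 0.23]
contact_force: [-0.8, 0.6, -0.7]
grip_width: 91.9
```

```bash
python3 - <<'E'
from h import *
o=get_obs(); print(o['tool_pos'],o['tcp_rot'])
c=snap('top','t3.png')
cv2.imwrite('pics/t3r.png',rect(c,13,370,740,-420,-20,1.5))
im=rect(c,67,448-100,448+100,-320,-120,2)
cv2.imwrite('pics/t3d.png',im)
print([ (w(c,d['position']).round(),d['score']) for d in spot_point('top','sugar_bowl')[:2]])
E
```

```text
[654.85065609 217.59155184 186.621663  ] [-3.13501757  0.02338338  0.22953873]
[(array([ 449., -273.,   13.]), 0.6)]
```

View pics/t3d.png

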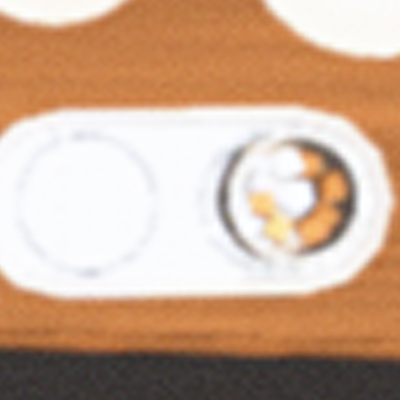

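```bash
python3 -m handwheel '{"translation":[[0.01,-0.06,0],[0,-0.034,-0.05],[0,0,-0.12],[0,0,-0.12],[0,0,-0.09],[0,0,0],[0,0,0],[0,0,0]],"twist":[0,0,0,0,0,0,0,0]}' 0
python3 - <<'E'
from h import *
c=snap('scene','s3.png')
print(get_obs()['tool_pos'])
print([ (w(c,d['position']).round(),d['score']) for d in spot_point('scene','sugar_bowl')[:2]])
cv2.imwrite('pics/s3c.png',cv2.cvtColor(cv2.resize(c['img'][110:290,60:370],None,fx=2.5,fy=2.5),cv2.COLOR_RGB2BGR))
E
```

```text
time: 16.35
tool_pos: [657.1, 199.6, 127.9]
tcp_rot: [-3.135, 0.022, 0.227]
contact_force: [0.3, 0.6, 0.1]
grip_width: 91.7
[657.22498982 199.66915463 128.0974609 ]
[(array([ 447., -267.,   13.]), 0.66)]
```

View pics/s3c.png

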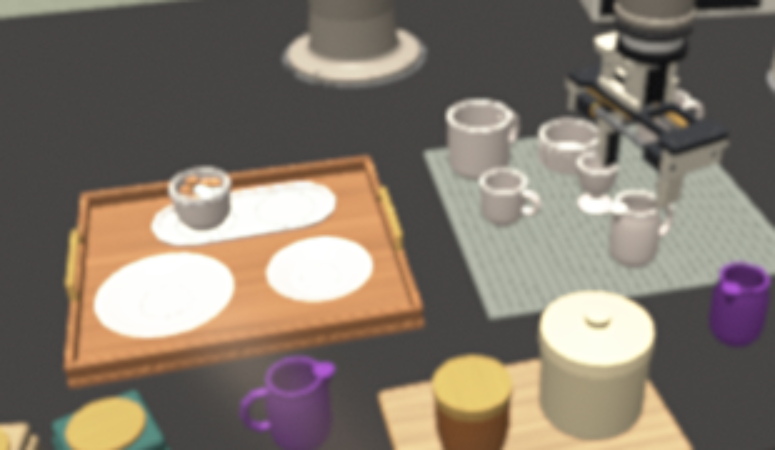

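```bash
python3 -m handwheel '{"translation":[[0,0.025,0],[0,0,-0.06],[0,0,-0.13],[0,0,-0.13],[0,0,-0.1],[0,0,-0.06],[0,0,-0.03],[0,0,0]],"twist":[0,0,0,0,0,0,0,0]}' 0
python3 - <<'E'
from h import *
c=snap('scene','s4.png')
cv2.imwrite('pics/s4c.png',cv2.cvtColor(cv2.resize(c['img'][130:250,230:390],None,fx=4,fy=4),cv2.COLOR_RGB2BGR))
E
```

```text
time: 17.45
tool_pos: [657.2, 204.3, 48.3]
tcp_rot: [-3.136, 0.02, 0.228]
contact_force: [0.4, 0.0, -0.6]
grip_width: 91.9
```

View pics/s4c.png

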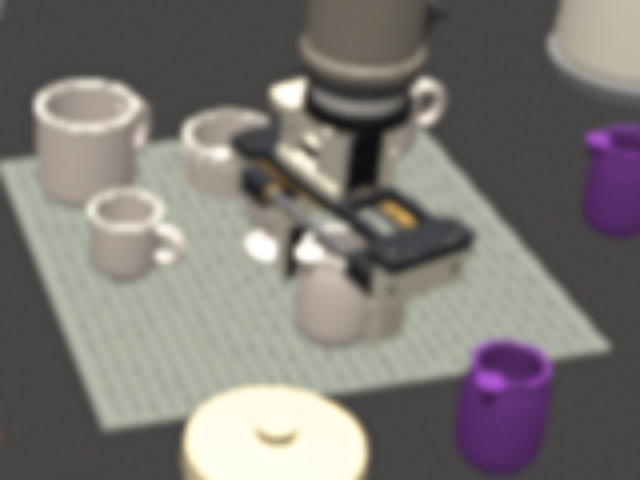

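The jug is between the jaws, with the egg cup clear behind. Close.

```bash
python3 -m handwheel '{"translation":[[0,0,0],[0,0,0],[0,0,0],[0,0,0],[0,0,0],[0,0,0],[0,0,0],[0,0,0]],"twist":[0,0,0,0,0,0,0,0]}' 255; python3 -m handwheel '{"translation":[[0,0,0.03],[0,0,0.08],[0,0,0.15],[0,0,0.2],[0,0,0.2],[0,0,0.15],[0,0,0.08],[0,-0.05,0.02]],"twist":[0,0,0,0,0,0,0,0]}'
```

```text
time: 18.5
tool_pos: [658.0, 204.3, 50.6]
tcp_rot: [-3.136, 0.017, 0.227]
contact_force: [-1.3, -0.8, 1.1]
grip_width: 57.1
time: 19.5
tool_pos: [656.6, 197.0, 193.3]
tcp_rot: [-3.135, 0.018, 0.228]
contact_force: [-0.4, -1.2, -2.6]
grip_width: 56.8
```

```bash
python3 -m handwheel '{"translation":[[-0.056,-0.1,0],[-0.1,-0.18,0],[-0.135,-0.24,0],[-0.14,-0.25,0],[-0.14,-0.25,0],[-0.14,-0.25,0],[-0.14,-0.25,0],[-0.14,-0.25,0]],"twist":[0,-0.02,-0.025,-0.025,-0.025,-0.025,-0.025,0]}'; python3 -m handwheel '{"translation":[[-0.14,-0.25,0],[-0.11,-0.19,0],[-0.067,-0.12,0],[-0.033,-0.06,0],[-0.01,-0.02,0],[0,0,0],[0,0,0],[0,0,0]],"twist":[0,0,0,0,0,0,0,0]}'
```

```text
time: 20.5
tool_pos: [499.4, -77.5, 185.9]
tcp_rot: [-3.135, 0.03, -0.005]
contact_force: [0.5, -0.1, -2.6]
grip_width: 56.8
time: 21.5
tool_pos: [439.8, -177.8, 183.0]
tcp_rot: [-3.133, 0.036, -0.008]
contact_force: [0.1, 0.1, -3.1]
grip_width: 57.1
```

```bash
python3 -m handwheel '{"translation":[[0.04,0.02,-0.05],[0.01,0.005,-0.12],[0,0,-0.17],[0,0,-0.17],[0,0,-0.11],[0,0,-0.06],[0,0,0],[0,0,0]],"twist":[0,0,0,0,0,0,0,0]}'
```

```text
time: 22.5
tool_pos: [450.6, -171.4, 76.4]
tcp_rot: [-3.133, 0.033, -0.005]
contact_force: [-0.1, -0.2, -2.3]
grip_width: 57.1
```

```bash
python3 -m handwheel '{"translation":[[-0.015,-0.012,-0.03],[0,0,-0.03],[0,0,-0.02],[0,0,-0.01],[0,0,-0.007],[0,0,-0.007],[0,0,0],[0,0,0]],"twist":[0,0,0,0,0,0,0,0]}'
python3 - <<'E'
from h import *
c=snap('top','t5.png'); im=rect(c,13,350,550,-340,-100,3); cv2.imwrite('pics/t5d.png',im)
c=snap('scene','s5.png')
cv2.imwrite('pics/s5c.png',cv2.cvtColor(cv2.resize(c['img'][130:250,80:240],None,fx=4,fy=4),cv2.COLOR_RGB2BGR))
E
```

```text
time: 23.5
tool_pos: [449.0, -173.9, 61.2]
tcp_rot: [-3.135, 0.031, -0.006]
contact_force: [-0.3, -0.0, -3.5]
grip_width: 56.5
```

View pics/t5d.png

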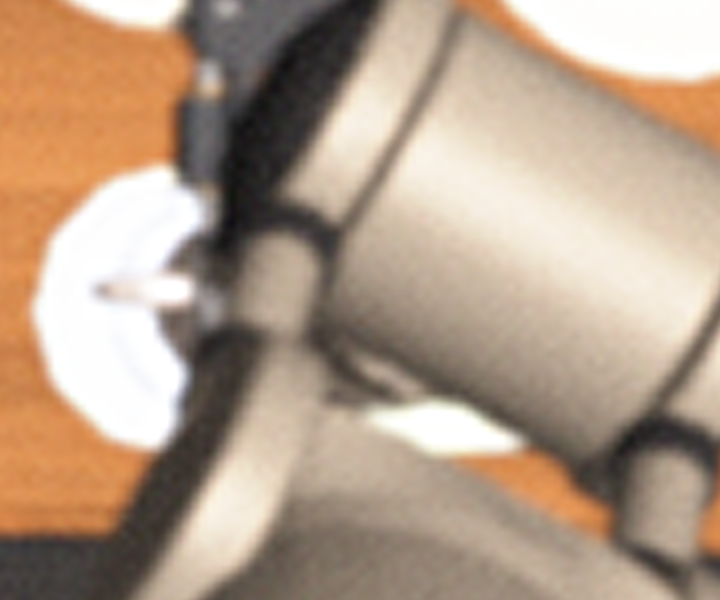

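View pics/s5c.png

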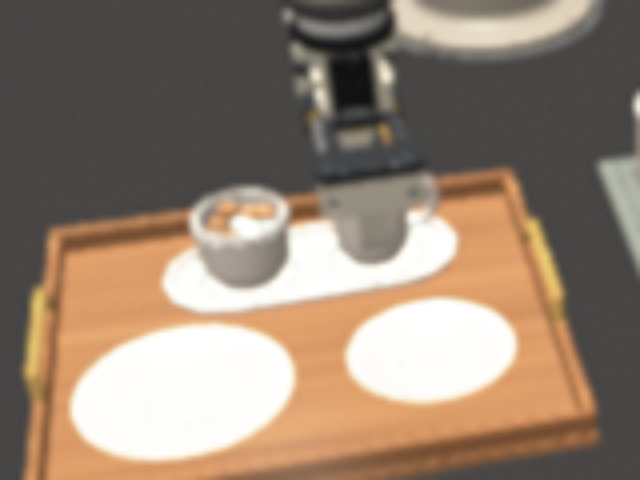

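Jug hangs just above its seat with the handle facing outward. Lowering the last millimetres.

```bash
python3 -m handwheel '{"translation":[[-0.006,0,-0.006],[0,0,-0.006],[0,0,-0.005],[0,0,-0.004],[0,0,0],[0,0,0],[0,0,0],[0,0,0]],"twist":[0,0,0,0,0,0,0,0]}'
```

```text
time: 24.6
tool_pos: [448.1, -174.0, 59.7]
tcp_rot: [-3.135, 0.03, -0.005]
contact_force: [-1.1, 0.3, 1.0]
grip_width: 57.2
```

```bash
python3 -m handwheel '{"translation":[[0,0,0],[0,0,0],[0,0,0],[0,0,0],[0,0,0.1],[0,0,0.2],[0,0,0.25],[0,0,0.25]],"twist":[0,0,0,0,0,0,0,0]}' 0
```

```text
time: 25.6
tool_pos: [447.0, -173.4, 183.8]
tcp_rot: [-3.133, 0.033, -0.005]
contact_force: [0.8, -0.4, -0.1]
grip_width: 92.0
```

```bash
python3 -m handwheel '{"translation":[[0.035,0.1,0.03],[0.07,0.2,0],[0.088,0.25,0],[0.088,0.25,0],[0.088,0.25,0],[0.088,0.25,0],[0.07,0.2,0],[0.035,0.1,0]],"twist":[-0.05,-0.06,-0.06,-0.06,-0.06,-0.06,-0.06,-0.035]}' 0;  python3 -m handwheel '{"translation":[[0.014,0.04,0],[0,0,0],[0,0,0],[0,0,0],[0,0,-0.05],[0,0,-0.1],[0,0,-0.1],[0,0,-0.05]],"twist":[0,0,0,0,0,0,0,0]}' 0
python3 - <<'E'
from h import *
c=snap('top','t6.png'); o=get_obs(); print(o['tool_pos'],o['tcp_rot'])
for l in ['milk_jug','sugar_bowl','dish']: print(l,[ (w(c,d['position']).round(),round(d['score'],2)) for d in spot_point('top',l)[:4]])
a=rect(c,91,350,550,-340,-100,1.6);b=rect(c,60,457,617,2,162,2)
cv2.imwrite('pics/t6a.png',a);cv2.imwrite('pics/t6b.png',b)
E
```

```text
time: 26.6
tool_pos: [535.0, 72.4, 201.9]
tcp_rot: [-3.134, 0.016, -0.731]
contact_force: [-0.3, -0.4, -0.2]
grip_width: 91.7
time: 27.6
tool_pos: [536.2, 76.9, 155.2]
tcp_rot: [-3.135, 0.016, -0.729]
contact_force: [-0.3, -0.9, 0.3]
grip_width: 92.2
[535.81182695  76.93248218 154.52292729] [-3.13563268  0.01648955 -0.72863073]
milk_jug [(array([ 445., -172.,   10.]), 0.67), (array([580., 488.,  -2.]), 0.64), (array([815., 253.,   2.]), 0.63)]
sugar_bowl [(array([ 447., -272.,   12.]), 0.76)]
dish []
```

View pics/t6.png

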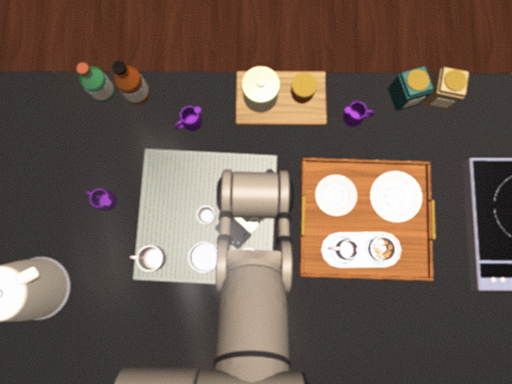

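View pics/t6a.png

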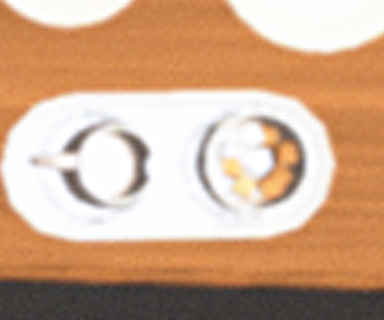

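```bash
python3 -m handwheel '{"translation":[[0.005,0.039,0],[0,0,-0.06],[0,0,-0.13],[0,0,-0.15],[0,0,-0.15],[0,0,-0.1],[0,0,-0.04],[0,0,0]],"twist":[0,0,0,0,0,0,0,0]}' 0
python3 - <<'E'
from h import *
c=snap('scene','s7.png'); print(get_obs()['tool_pos'])
cv2.imwrite('pics/s7c.png',cv2.cvtColor(cv2.resize(c['img'][130:250,210:370],None,fx=4,fy=4),cv2.COLOR_RGB2BGR))
E
```

```text
time: 28.8
tool_pos: [539.0, 84.0, 60.2]
tcp_rot: [-3.13, 0.01, -0.727]
contact_force: [0.0, -0.4, 0.4]
grip_width: 91.7
[539.19671468  83.96765346  60.49625785]
```

View pics/s7c.png

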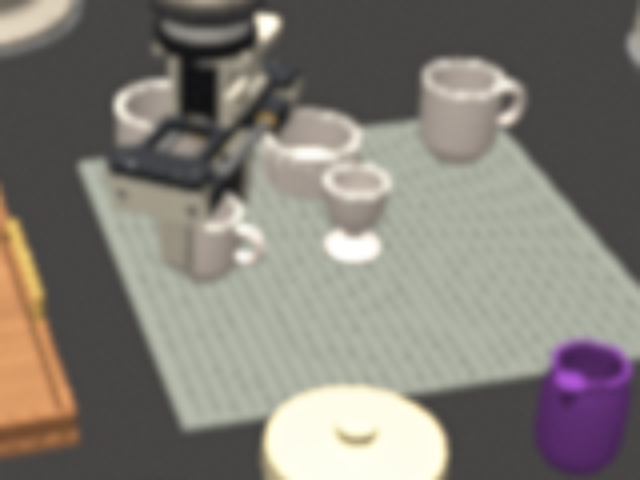

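```bash
python3 -m handwheel '{"translation":[[-0.01,-0.006,-0.03],[0,0,-0.03],[0,0,-0.015],[0,0,0],[0,0,0],[0,0,0],[0,0,0],[0,0,0]],"twist":[0,0,0,0,0,0,0,0]}' 0; python3 -m handwheel '{"translation":[[0,0,0],[0,0,0],[0,0,0],[0,0,0],[0,0,0],[0,0,0],[0,0,0],[0,0,0]],"twist":[0,0,0,0,0,0,0,0]}' 255
```

```text
time: 29.85
tool_pos: [538.8, 83.0, 50.3]
tcp_rot: [-3.127, 0.007, -0.727]
contact_force: [0.3, -0.9, -0.9]
grip_width: 91.6
time: 30.85
tool_pos: [538.4, 83.1, 50.3]
tcp_rot: [-3.127, 0.007, -0.727]
contact_force: [-1.1, 0.3, 0.5]
grip_width: 54.7
```

```bash
python3 -m handwheel '{"translation":[[0,0,0.03],[0,0,0.08],[0,0,0.15],[0,0,0.2],[0,0,0.2],[0,0,0.12],[0.01,-0.04,0.05],[0.03,-0.1,0]],"twist":[0,0,0,0,0,0,0,0]}';python3 -m handwheel '{"translation":[[0.05,-0.2,0],[0.065,-0.25,0],[0.065,-0.25,0],[0.065,-0.25,0],[0.06,-0.2,0],[0.035,-0.12,0],[0.015,-0.05,0],[0,-0.01,0]],"twist":[0,0,0,0,0,0,0,0]}'
```

```text
time: 31.85
tool_pos: [544.0, 61.7, 182.4]
tcp_rot: [-3.126, 0.006, -0.726]
contact_force: [0.7, -0.4, -2.6]
grip_width: 54.1
time: 32.85
tool_pos: [595.5, -150.9, 174.9]
tcp_rot: [-3.132, 0.016, -0.729]
contact_force: [-0.6, 0.8, -0.9]
grip_width: 54.5
```

```bash
python3 -m handwheel '{"translation":[[0.025,-0.01,-0.05],[0,0,-0.12],[0,0,-0.17],[0,0,-0.17],[0,0,-0.11],[0,0,-0.04],[0,0,0],[0,0,0]],"twist":[0,0,0,0,0,0,0,0]}'
```

```text
time: 33.85
tool_pos: [600.6, -146.6, 73.4]
tcp_rot: [-3.13, 0.014, -0.722]
contact_force: [0.4, -0.2, -1.8]
grip_width: 54.2
```

```bash
python3 -m handwheel '{"translation":[[-0.005,-0.04,-0.025],[0,0,-0.025],[0,0,-0.015],[0,0,-0.007],[0,0,0],[0,0,0],[0,0,0],[0,0,0]],"twist":[0,0,0,0,0,0,0,0]}'
python3 - <<'E'
from h import *
c=snap('top','t8.png'); print(get_obs()['tool_pos'])
cv2.imwrite('pics/t8r.png',rect(c,40,500,700,-260,-60,3))
c=snap('scene','s8.png')
for l in ['espresso_cup','small_saucer']: print(l,[ (w(c,d['position']).round(),round(d['score'],2)) for d in spot_point('scene',l)[:2]])
cv2.imwrite('pics/s8c.png',cv2.cvtColor(cv2.resize(c['img'][130:250,110:270],None,fx=4,fy=4),cv2.COLOR_RGB2BGR))
E
```

```text
time: 34.85
tool_pos: [600.6, -153.6, 63.6]
tcp_rot: [-3.129, 0.011, -0.722]
contact_force: [-0.1, -0.7, -1.2]
grip_width: 54.4
[ 600.59575887 -153.60659614   63.53341484]
espresso_cup [(array([ 602., -153.,   15.]), 0.75)]
small_saucer [(array([ 600., -151.,    8.]), 0.97)]
```

View pics/s8c.png

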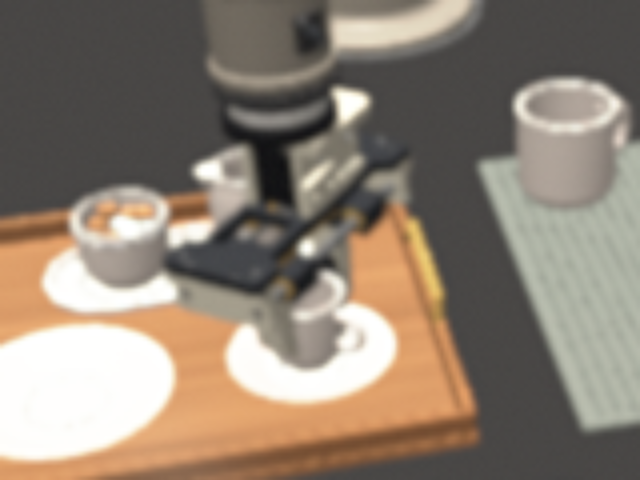

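View pics/t8r.png

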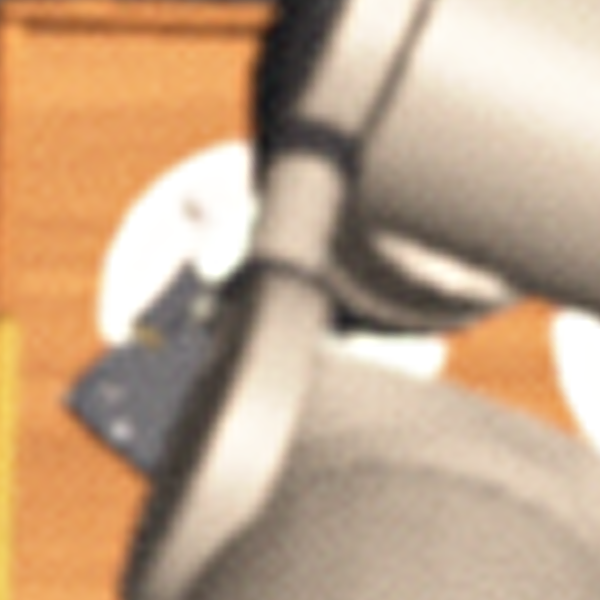

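Cup and saucer centres agree within 2–3 mm. Lowering.

```bash
python3 -m handwheel '{"translation":[[-0.005,0.003,-0.01],[0,0,-0.008],[0,0,-0.007],[0,0,-0.006],[0,0,-0.005],[0,0,0],[0,0,0],[0,0,0]],"twist":[0,0,0,0,0,0,0,0]}'
```

```text
time: 36.05
tool_pos: [599.9, -153.2, 59.4]
tcp_rot: [-3.129, 0.011, -0.722]
contact_force: [-1.1, 0.9, 0.5]
grip_width: 54.1
```

```bash
python3 -m handwheel '{"translation":[[0,0,0],[0,0,0],[0,0,0],[0,0,0],[0,0,0.1],[0,0,0.2],[0,0,0.25],[0,0,0.25]],"twist":[0,0,0,0,0,0,0,0]}' 0
```

```text
time: 37.05
tool_pos: [598.6, -152.7, 182.7]
tcp_rot: [-3.13, 0.015, -0.722]
contact_force: [0.4, -1.0, -0.8]
grip_width: 91.9
```

```bash
python3 -m handwheel '{"translation":[[-0.04,0.12,0.03],[-0.08,0.23,0],[-0.106,0.3,0],[-0.106,0.3,0],[-0.106,0.3,0],[-0.106,0.3,0],[-0.106,0.3,0],[-0.106,0.3,0]],"twist":[0.04,0.06,0.06,0.06,0.06,0.06,0.06,0.05]}' 0; python3 -m handwheel '{"translation":[[-0.106,0.3,0],[-0.106,0.3,0],[-0.1,0.28,0],[-0.06,0.18,0],[-0.03,0.09,0],[-0.01,0.03,0],[0,0,0],[0,0,0]],"twist":[0.01,0,0,0,0,0,0,0]}' 0
python3 - <<'E'
from h import *
c=snap('top','t9.png'); o=get_obs(); print(o['tool_pos'],o['tcp_rot'])
for l in ['espresso_cup','small_saucer','dish']: print(l,[ (w(c,d['position']).round(),round(d['score'],2)) for d in spot_point('top',l)[:2]])
cv2.imwrite('pics/t9r.png',rect(c,69,500,700,-260,-60,2))
E
```

```text
time: 38.05
tool_pos: [485.2, 174.8, 202.1]
tcp_rot: [-3.125, -0.008, 0.001]
contact_force: [0.3, -0.2, -0.6]
grip_width: 91.7
time: 39.05
tool_pos: [421.1, 358.8, 209.5]
tcp_rot: [-3.121, -0.017, 0.021]
contact_force: [-0.7, -0.2, 0.7]
grip_width: 92.0
[421.11702771 358.79672757 209.45131169] [-3.12142671 -0.01701172  0.02114788]
espresso_cup [(array([ 599., -155.,   11.]), 0.8)]
small_saucer [(array([ 597., -151.,    6.]), 0.85)]
dish [(array([ 449., -223.,    7.]), 0.74)]
```

View pics/t9r.png

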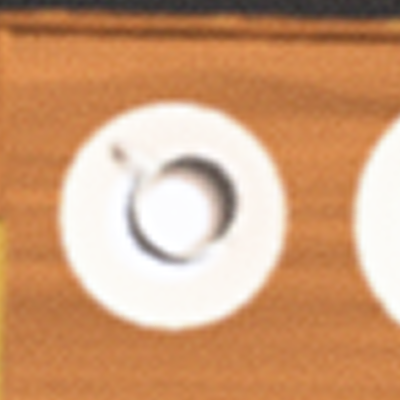

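```bash
python3 -m handwheel '{"translation":[[0.005,-0.05,0],[0,-0.02,-0.08],[0,0,-0.15],[0,0,-0.17],[0,0,-0.12],[0,0,-0.07],[0,0,0],[0,0,0]],"twist":[-0.013,0,0,0,0,0,0,0]}' 0
python3 - <<'E'
from h import *
c=snap('scene','s10.png'); print(get_obs()['tool_pos'])
for l in ['coffee_cup']: print(l,[ (w(c,d['position']).round(),round(d['score'],2)) for d in spot_point('scene',l)[:2]])
cv2.imwrite('pics/s10c.png',cv2.cvtColor(cv2.resize(c['img'][80:240,230:390],None,fx=3.5,fy=3.5),cv2.COLOR_RGB2BGR))
E
```

```text
time: 40.25
tool_pos: [421.3, 345.5, 115.5]
tcp_rot: [-3.122, -0.015, -0.003]
contact_force: [-0.2, -0.3, 1.1]
grip_width: 91.8
[421.29789711 345.52846218 115.63670039]
coffee_cup [(array([421., 348.,   0.]), 0.75)]
```

View pics/s10c.png

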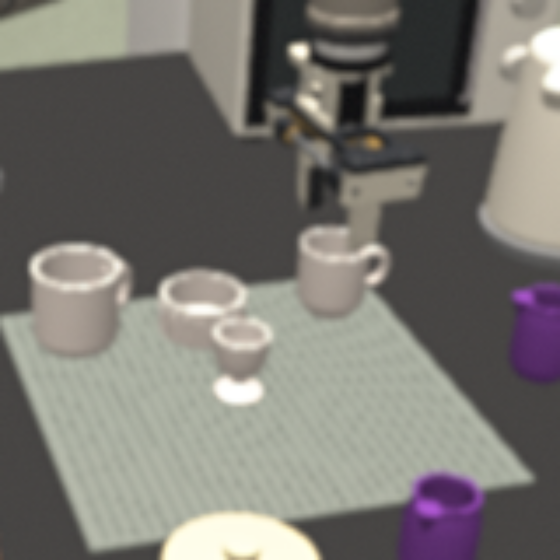

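```bash
python3 -m handwheel '{"translation":[[0.002,0.016,0],[0,0,-0.06],[0,0,-0.12],[0,0,-0.12],[0,0,-0.08],[0,0,-0.04],[0,0,-0.02],[0,0,0]],"twist":[0,0,0,0,0,0,0,0]}' 0
```

```text
time: 41.35
tool_pos: [422.4, 348.9, 48.1]
tcp_rot: [-3.12, -0.019, -0.002]
contact_force: [-0.3, 0.2, -0.4]
grip_width: 91.9
```

```bash
python3 -m handwheel '{"translation":[[0,0,0],[0,0,0],[0,0,0],[0,0,0],[0,0,0],[0,0,0],[0,0,0],[0,0,0]],"twist":[0,0,0,0,0,0,0,0]}' 255
```

```text
time: 42.35
tool_pos: [422.7, 349.2, 49.1]
tcp_rot: [-3.119, -0.02, -0.002]
contact_force: [-0.1, 0.3, -1.3]
grip_width: 66.8
```

```bash
python3 -m handwheel '{"translation":[[0,0,0.03],[0,0,0.08],[0,0,0.16],[0,0,0.22],[0,0,0.22],[0,0,0.16],[0,0,0.08],[0.02,-0.07,0.02]],"twist":[0,0,0,0,0,0,0,0]}'; python3 -m handwheel '{"translation":[[0.04,-0.15,0],[0.06,-0.23,0],[0.075,-0.3,0],[0.075,-0.3,0],[0.075,-0.3,0],[0.075,-0.3,0],[0.075,-0.3,0],[0.075,-0.3,0]],"twist":[0,0,0,0,0,0,0,0]}'; python3 -m handwheel '{"translation":[[0.08,-0.3,0],[0.08,-0.3,0],[0.08,-0.3,0],[0.08,-0.3,0],[0.08,-0.3,0],[0.07,-0.24,0],[0.05,-0.16,0],[0.03,-0.08,0]],"twist":[0,0,0,0,0,0,0,0]}'
```

```text
time: 43.35
tool_pos: [424.3, 337.7, 202.1]
tcp_rot: [-3.12, -0.02, -0.001]
contact_force: [0.6, -1.7, -2.4]
grip_width: 66.8
time: 44.35
tool_pos: [503.4, -2.9, 195.0]
tcp_rot: [-3.123, -0.007, 0.003]
contact_force: [0.1, 0.1, -2.3]
grip_width: 66.8
time: 45.35
tool_pos: [579.4, -316.4, 184.6]
tcp_rot: [-3.116, 0.01, -0.005]
contact_force: [0.6, 0.5, -3.3]
grip_width: 67.0
```

```bash
python3 -m handwheel '{"translation":[[0.07,-0.02,0],[0.03,0,-0.1],[0,0,-0.17],[0,0,-0.18],[0,0,-0.15],[0,0,-0.08],[0,0,0],[0,0,0]],"twist":[0,0,0,0,0,0,0,0]}'
```

```text
time: 46.35
tool_pos: [590.9, -315.4, 72.1]
tcp_rot: [-3.109, 0.019, -0.002]
contact_force: [0.4, -0.8, -2.5]
grip_width: 66.7
```

```bash
python3 -m handwheel '{"translation":[[0.025,-0.03,-0.02],[0,0,-0.02],[0,0,-0.015],[0,0,-0.01],[0,0,0],[0,0,0],[0,0,0],[0,0,0]],"twist":[0,0,0,0,0,0,0,0]}'
python3 - <<'E'
from h import *
c=snap('scene','s11.png'); print(get_obs()['tool_pos'])
for l in ['coffee_cup','large_saucer']: print(l,[ (w(c,d['position']).round(),round(d['score'],2)) for d in spot_point('scene',l)[:2]])
cv2.imwrite('pics/s11c.png',cv2.cvtColor(cv2.resize(c['img'][130:270,70:250],None,fx=4,fy=4),cv2.COLOR_RGB2BGR))
E
```

```text
time: 47.35
tool_pos: [595.9, -321.0, 64.2]
tcp_rot: [-3.111, 0.016, -0.002]
contact_force: [-0.0, 0.4, -2.6]
grip_width: 66.6
[ 595.91991149 -321.02053376   64.2283228 ]
coffee_cup [(array([ 594., -324.,   16.]), 0.55)]
large_saucer [(array([ 594., -317.,    6.]), 0.57)]
```

View pics/s11c.png

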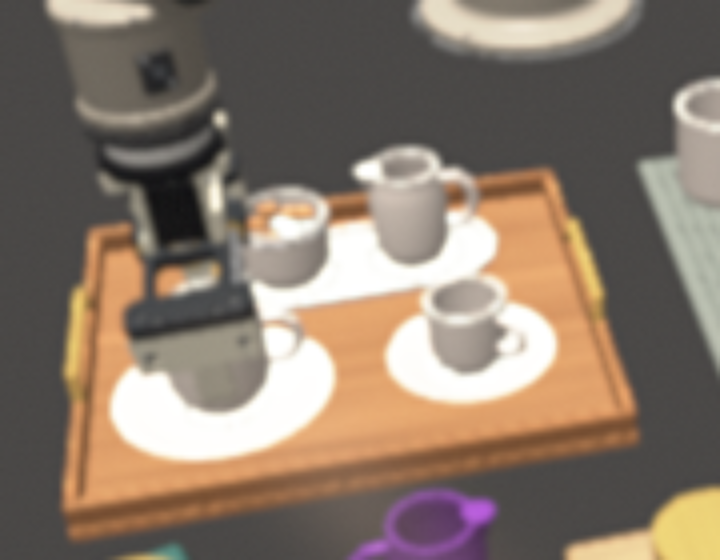

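```bash
python3 -m handwheel '{"translation":[[-0.004,0.007,-0.012],[0,0,-0.01],[0,0,-0.008],[0,0,-0.006],[0,0,-0.006],[0,0,-0.005],[0,0,0],[0,0,0]],"twist":[0,0,0,0,0,0,0,0]}'
```

```text
time: 48.5
tool_pos: [595.2, -319.9, 58.8]
tcp_rot: [-3.112, 0.015, -0.002]
contact_force: [-1.0, 0.6, 0.6]
grip_width: 66.9
```

```bash
python3 -m handwheel '{"translation":[[0,0,0],[0,0,0],[0,0,0],[0,0,0],[0,0,0.1],[0,0,0.2],[0,0,0.25],[0,0,0.25]],"twist":[0,0,0,0,0,0,0,0]}' 0;  python3 -m handwheel '{"translation":[[0,0.1,0.03],[0,0.25,0],[0,0.35,0],[0,0.35,0],[0,0.35,0],[0,0.35,0],[0,0.25,0],[0,0.1,0]],"twist":[0,0,0,0,0,0,0,0]}'
python3 -m handwheel '{"translation":[[0,0.1,0.1],[0,0.2,0.1],[0,0.2,0.1],[0,0.1,0.05],[0,0,0],[0,0,0],[0,0,0],[0,0,0]],"twist":[0,0,0,0,0,0,0,0]}'
python3 - <<'E'
from h import *
for n in ['top','scene']:
    c=snap(n,n+'12.png')
    for l in ['coffee_cup','large_saucer','espresso_cup','small_saucer','milk_jug','sugar_bowl','dish','egg_cup','mug','ramekin']: print(l,[ (w(c,d['position']).round(1).tolist(),round(d['score'],2)) for d in spot_point(n,l)[:4]])
    if n=='top':
        cv2.imwrite('pics/t12.png',rect(c,13,370,740,-420,-20,1.5))
        for m,x,y,z,r in [('ssau',600,-152,24,66),('lsau',593,-319,24,80),('dish',449,-220,18,125)]:
            s=2; im=rect(c,z,x-r,x+r,y-r,y+r,s); k,_=cv2.findContours((im[...,0]>150).astype('u1'),0,1); k=max(k,key=cv2.contourArea)
            (u,v),wh,a=cv2.minAreaRect(k); print(m,x+r-v/s,y+r-u/s,np.array(wh)/s,a)
        t=[]
        for m,x,y,z,r in [('esp',599,-153.5,69,28),('cof',595.5,-321,85,34),('jug',448,-173,91,25.5),('sug',449,-269,67,34)]:
            im=rect(c,z,x-50,x+50,y-50,y+50,4); cv2.circle(im,(200,200),int(r*4),(0,0,255),1); t.append(cv2.resize(im,(300,300)))
        cv2.imwrite('pics/t12b.png',np.vstack([np.hstack(t[:2]),np.hstack(t[2:])]))
    else: cv2.imwrite('pics/s12c.png',cv2.cvtColor(cv2.resize(c['img'][120:280,60:360],None,fx=2.6,fy=2.6),cv2.COLOR_RGB2BGR))
E
```

```text
time: 49.5
tool_pos: [594.5, -319.4, 181.3]
tcp_rot: [-3.11, 0.018, -0.002]
contact_force: [0.2, 0.0, -0.4]
grip_width: 92.1
time: 50.5
tool_pos: [590.9, 7.5, 189.0]
tcp_rot: [-3.113, 0.015, -0.003]
contact_force: [0.1, -0.5, -0.1]
grip_width: 91.7
time: 51.5
tool_pos: [591.1, 95.4, 244.6]
tcp_rot: [-3.115, 0.015, -0.01]
contact_force: [0.5, -0.2, 0.1]
grip_width: 92.0
coffee_cup [([596.3, -320.1, 10.6], 0.83)]
large_saucer [([598.7, -319.6, 9.8], 0.56)]
espresso_cup [([596.3, -154.1, 11.5], 0.87)]
small_saucer [([594.4, -150.7, 6.1], 0.7), ([450.6, -271.6, 11.5], 0.34)]
milk_jug [([442.2, -173.4, 15.5], 0.67), ([830.2, -209.2, 1.0], 0.64), ([578.9, 484.7, 1.9], 0.61)]
sugar_bowl [([447.4, -273.4, 8.8], 0.9)]
dish [([449.3, -221.0, 7.1], 0.82)]
egg_cup [([536.8, 202.4, 3.2], 0.56)]
mug []
ramekin [([425.4, 213.4, 1.1], 0.66)]
ssau 598.5 -154.25 [119.  119.5] 90.0
lsau 596.1250152587891 -321.62501525878906 [147.07820129 148.13885498] 45.0
dish 448.22460174560547 -221.4784164428711 [101.21659851 224.10626221] 88.98900604248047
coffee_cup [([594.6, -319.2, 12.6], 0.65)]
large_saucer [([595.7, -318.1, 5.0], 0.96)]
espresso_cup [([602.0, -155.0, 13.6], 0.59), ([447.5, -268.4, 14.5], 0.34)]
small_saucer [([597.1, -155.0, 5.6], 0.62)]
milk_jug [([449.7, -172.2, 14.9], 0.77), ([810.6, 255.8, 2.0], 0.75), ([577.4, 490.3, 0.6], 0.7), ([827.6, -208.7, 2.3], 0.69)]
sugar_bowl [([448.6, -268.6, 15.3], 0.55)]
dish [([444.7, -217.4, 6.6], 0.7)]
egg_cup [([540.9, 203.6, 1.7], 0.61)]
mug [([410.3, 88.7, 1.6], 0.93)]
ramekin [([424.6, 216.1, 3.4], 0.87)]
```

View pics/t12b.png

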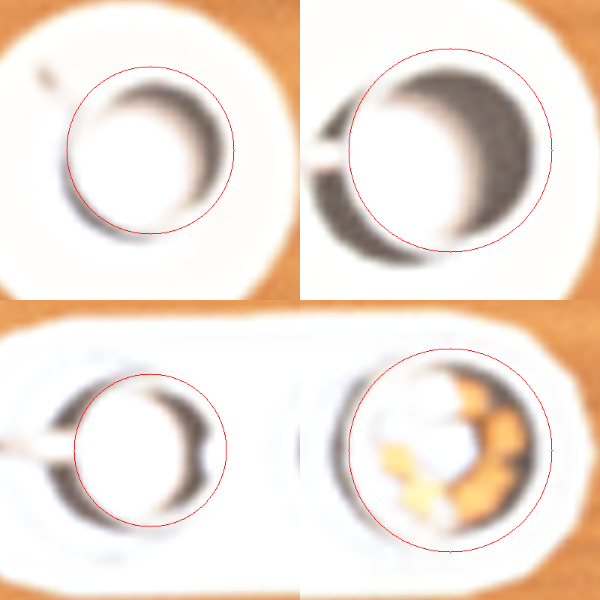

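View pics/s12c.png

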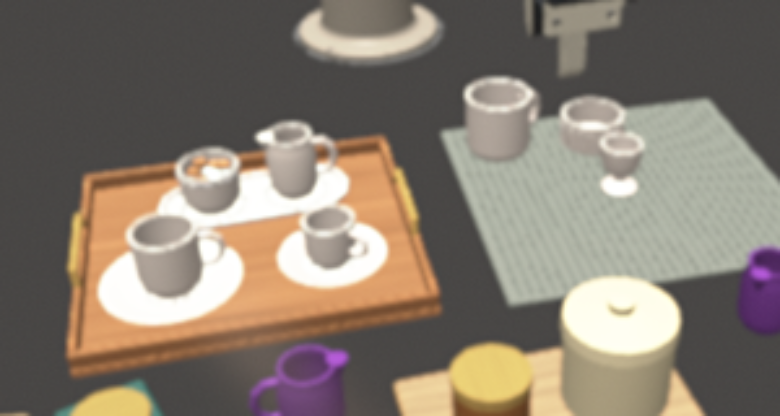

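Rims match the circles centred on the seats within about 3 mm. All pieces are upright, and the look-alikes, saucers and dish have not moved. Handing in.

```bash
python3 -c "
from plant import *
o=get_obs(); print(o['time'],o['grip_width']); print(close_job())"
```

```text
52.6 91.75214203291881
the job is handed in; nothing more can be done
None
```

The tray is laid and handed in at 52.6 s of the 122 s allowed, with no verdict reported. The sugar bowl is on the dish's -y seat and the milk jug on its +y seat. The espresso cup is on the small saucer and the coffee cup on the large one. Each piece was lowered until the wrist force showed it resting, then released.

- **Placement:** In the last top picture the four rims lie within about 3 mm of their places. The trained networks mostly put the pieces within 5 mm.
- **Dish and saucers:** Outline fits before and after agree within 0.5 mm, so none of them shifted.
- **Look-alikes:** The egg cup, mug and ramekin were re-found within about 4 mm of where they stood. The top camera's network missed the mug at the end, but the scene camera saw it.
- **Disagreements:** The top camera's network put the jug about 6 mm off in x and the bowl 4 mm off in y. The scene camera and the rim picture showed both pieces centred, so I left them.

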